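Butter cooler: seat the cold disc and hold the surface thermometer on it

TASK

Get the butter cooler ready: set the round metal cold disc flat and fully down in the round seat of the wooden stand and let go of it. Then take the surface thermometer out of its holder and hold it upright with its sprung tip pressed lightly inside the engraved ring in the middle of the disc, the tip pushed in part of its travel and not down to its stop. Finish while still holding the thermometer there for its reading; leave the butter pot, the price holder and the honey jar where they stand.

Things in the scene. Friction and masses are not known exactly. Their poses are not given: they have to be found in the camera images.
- cold_disc: loose round puck, cased in plain steel, 56 mm diameter, 24 mm thick, about 0.16 kg, lying flat on the table. Origin at the centre of its underside, z up through it; rims bevelled (2.5 mm below, 1.5 mm above); gripped across its 56 mm. An engraved ring, 23 mm wide, and a dot mark the middle of its top
- ring_mark (a point): centre of the engraved ring, on the top face of the cold disc (24 mm above its underside); the spot that the thermometer's tip must touch
- stand: cooling stand: round turned wooden block, 92 mm diameter, 22 mm high, fixed. In the middle of its top a round seat 58.8 mm wide, 10 mm deep, with a straight wall. Origin at the centre of its underside. A disc fully home stands 14 mm out of the stand, so its upper side stays free for the fingers. Clear glass domes, 120 mm high plus knob, cover the plates nearer the robot
- seat (a point): centre of the floor of the stand's seat, 12 mm above the table: the underside of the seated cold disc rests here
- holder: the thermometer's holder: round weighted foot 72 mm wide with an upright tube, 38 mm outside, bore 23.6 mm, rim 78 mm above the table; fixed. Origin at the centre of its underside
- thermometer: surface thermometer, 0.12 kg, upright in the holder, tip down. Origin on its axis at the underside of the grey collar (34 mm wide, 6 thick) that rests on the rim; z to its top. White handle 24 mm (x) by 34 mm (y), z = 6 to 106 mm, gripped across either pair of sides; display on -x. Below the collar a spigot 20 wide, 22 long; 8 mm stem to z = -50; then the tip. Draw it straight up 70 mm or more
- tip_face (a point): centre of the flat round contact face (11 mm diameter) at the lower end of the thermometer's sprung tip; 68 mm below the thermometer's origin while the tip is not pressed
- tip (a joint): how far the sprung tip is pushed into the stem, in m: 0 = fully out, 0.010 = at its stop. It slides along the thermometer's axis on a spring: 0.8 N to start moving, then 0.4 N for each mm
- butter_pot: lidded white porcelain butter pot, 62 mm diameter, 61 mm high, loose; origin at the centre of its underside. Bystander
- price_holder: small wooden block with an upright black card, 22x62x58 mm, loose; origin at the centre of its underside. Bystander
- honey_jar: glass jar with a lid, 58x62x86 mm, loose; origin at the centre of its underside. Bystander

How it is judged:
By the outcome, as a careful person would: the job done as asked, in the order asked, and still so for the second after the job is handed in, while the arm keeps its last pose, push and grip.
It also fails if it takes over 64 s, if anything falls off the work surface, if the arm or the gripper's body presses on something with over 40 N, if the wrist force passes 120 N, or if a joint passes its speed limit or range.

ROBOT

A 6-joint arm with a two-finger parallel gripper is mounted at the origin on a cart in front of the work surface, level with it; the furniture and walls round the work are solid. World frame = base frame: x ahead of the robot, y to its left, z up, the work surface at z = 0. Lengths are in m, angles in rad, forces in N, time in s.
With the tool pointing down it reaches from about 0.375 to 0.925 m from the base axis. Payload 5.7 kg.
Tool frame: the origin (TCP) lies midway between the tips of the shut fingers; the grasp point (between the pads) lies 19 mm behind it; z points along the fingers, y is the direction in which the jaws open and shut (so a half turn about z gives the same grasp; the last joint's range is limited). The gripper opens to 88 mm and grips with 3 to 60 N. Pads are 20 mm wide; open, the fingers measure 115 mm over their backs; the gripper's body (75 mm by 178 mm) begins 61 mm behind the grasp point.
Start: joints at [-1.405, 0.359, 1.51, -0, 1.272, -0.115], TCP at [0.166, -0.576, 0.223] pointing down, gripper open.
Joint ranges: [-2.97, 2.97], [-1.01, 2.36], [0.21, 2.38], [-0.96, 4.11], [0.2, 2.71], [-2.98, 2.98]. Speed limits (rad/s): [2.39, 2.39, 3.14, 3.14, 3.14, 3.14].

INTERFACE

Orientations are given as a unit quaternion [x, y, z, w].
In Python, from cell import r gives the robot as it stands.
- The arm moves only by the tool play_rows, never from a script. Its argument "motion" is a list of rows, each an object of numbers: "x", "y", "z": the shift along the tool's x, y, z scaled (see below); "rx", "ry", "rz": the turn, a rotation vector about the tool's x, y, z scaled (see below); "hand": the gripper's target within -1 to 1 (shut at 1, half-way at 0, fully open at -1). In form: [{"x": .., "y": .., "z": .., "rx": .., "ry": .., "rz": .., "hand": ..}, ...]. A call has exactly 8 rows; each row is the pose to reach, as a shift and turn from the pose measured when the call began, along the tool's axes at that moment, turning the shorter way round; what a row does not reach only later rows make up. The controller multiplies each number of a shift by 0.5 m and each number of a turn by 2 pi rad. A row lasts 1/8 s, in which the tool goes at most 62.5 mm and 10.7 degrees, less where a joint would pass 70% of its speed; a pose out of reach is approached as far as the arm can. A call with a number of a shift or a turn outside -1 to 1 is refused whole. A call with a gripper value outside its range is refused whole. The fingers move at their own pace and stop on an object; the grip force is fixed at half the most. Time passes only in rows, so rows that repeat a pose let the fingers close, or fill a call up. It gives the time, the measured TCP pose, the force and the opening at its end, in the units of the state.
- r.state(): the state, without advancing time (a new reading comes with each control period).
- r.capture(name): name is "scene" or "top"; returns the picture (384x512x3 uint8, red, green, blue); there is no depth.
- r.camera_model(name): a dict with "vfov" (degrees; the focal length in pixels is half the picture's height over the tangent of half this angle, whatever the lens; pixels are square), "cx", "cy" (the principal point, pixels), "R" (3x3) and "t" (3): a world point X has camera coordinates R X + t. Camera axes: x right, y down, z forward; pixel columns grow to the right and rows downward; lengths in m; the calibration is good to about 2 mm. A picture is of the moment at which its call begins. camera_model takes no time and is no camera call.
- r.job_done(): hands the job in, once; it reports no verdict.
The state is a dict: "time_s": time; "joints": joint angles; "joint_velocities": joint speeds; "joint_torque": joint torques, N m; "ee_pos": TCP position; "tool_rot": TCP orientation; "contact_force": force on the tool from outside, world axes, zero at the start; "ft_torque": the same for the moment, N m; "width": opening from 0.0 (shut) to 1.0 (fully open).
Only numpy, scipy, OpenCV 4.12 (cv2) and the standard library are available. Lean on these libraries where they do the work, as an engineer would, in place of code of your own. Each camera call takes 0.05 s, during which the arm holds its last target.

## Working session

There is one attempt and no reset: what is moved stays moved. The work goes in short steps, Python scripts to look and compute and a tool call to move; the robot and the scene stay as the last step left them, time stands still between calls to the robot, and variables do not carry over. Pictures are saved under pics/ and viewed, and the job is handed in when it is done.

Besides the shell and the picture viewer there is one more tool, called after "Emit:" in YAML: its name, and indented under it one key for each argument. play_rows: Moves the arm, as the interface text tells. Its arguments: {"type":"object","properties":{"motion":{"type":"array","items":{"type":"object","properties":{"x":{"type":"number"},"y":{"type":"number"},"z":{"type":"number"},"rx":{"type":"number"},"ry":{"type":"number"},"rz":{"type":"number"},"hand":{"type":"number"}}}}},"required":["motion"]}

```bash
mkdir -p pics; ls
python3 - <<'E'
from cell import r
import cv2,numpy as np
np.set_printoptions(precision=4,suppress=True)
print(r.state())
for n in("scene","top"):
    m=r.camera_model(n);print(n,m)
    im=r.capture(n);cv2.imwrite(f"pics/{n}0.png",im[:,:,::-1])
E
```

```text
pics
{'time_s': 0.0, 'joints': array([-1.4051,  0.3595,  1.5114, -0.    ,  1.2725, -0.1151]), 'joint_velocities': array([-0.0014, -0.0001, -0.0007,  0.0003, -0.0002,  0.0006]), 'joint_torque': array([ -0.0014, -51.5373, -27.0727,   0.0671,   0.0347,  -0.0002]), 'ee_pos': array([ 0.1662, -0.5758,  0.2218]), 'tool_rot': array([ 0.9902,  0.14  , -0.    , -0.0009]), 'contact_force': array([ 0.1075,  0.7878, -0.3482]), 'ft_torque': array([ 0.0296, -0.0567, -0.0039]), 'width': 0.9988949332292508}
scene {'vfov': 48.50528646163723, 'cx': 252.93491319815072, 'cy': 187.73600639293653, 'R': array([[ 0.918 , -0.3964,  0.0125],
       [-0.2673, -0.6417, -0.7188],
       [ 0.293 ,  0.6565, -0.6951]]), 't': array([-0.4928,  0.3081,  0.6469])}
top {'vfov': 51.991123328889906, 'cx': 254.22974445947938, 'cy': 182.97014191446408, 'R': array([[-0.0219, -0.9993, -0.0308],
       [-0.9904,  0.0258, -0.1356],
       [ 0.1363,  0.0275, -0.9903]]), 't': array([0.1653, 0.6286, 0.8585])}
```

View pics/scene0.png

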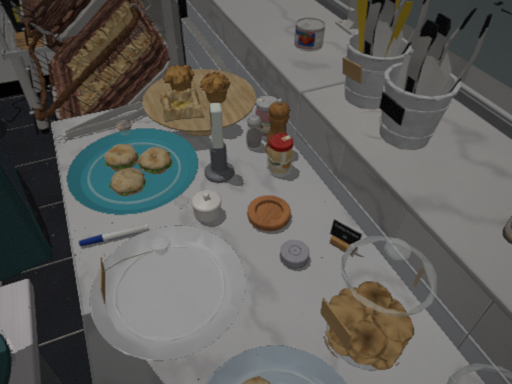

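View pics/top0.png

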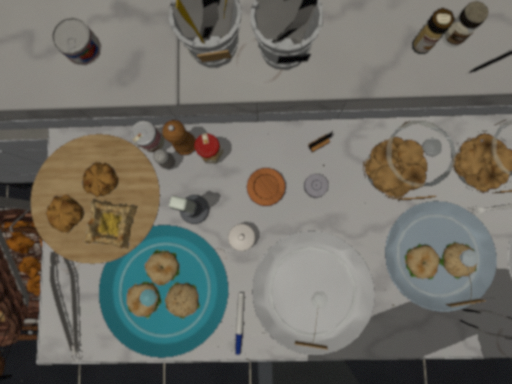

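The top view shows the stand (brown, ~265,187), disc (~316,185), thermometer and holder (~190,207), pot (~242,236), price holder (~320,142), and honey jar (~208,147). I'll enlarge these.

```bash
cat > h.py <<'E'
from cell import r
import cv2,numpy as np
np.set_printoptions(precision=4,suppress=True)
def crop(src,dst,x0,y0,w,h,s):
    im=cv2.imread(src)[y0:y0+h,x0:x0+w]
    im=cv2.resize(im,None,fx=s,fy=s,interpolation=cv2.INTER_CUBIC)
    for i in range(0,w,10):
        cv2.putText(im,str(x0+i) if i%20==0 else '',(i*s,8),0,.3,(0,0,255),1); cv2.line(im,(i*s,10),(i*s,14),(0,0,255),1)
    for i in range(0,h,10):
        cv2.putText(im,str(y0+i),(0,i*s+4),0,.3,(0,0,255),1)
    cv2.imwrite(dst,im)
def ray(n,u,v):
    m=r.camera_model(n);f=192/np.tan(np.radians(m['vfov']/2))
    R=np.array(m['R']);t=np.array(m['t'])
    return -R.T@t, R.T@np.array([(u-m['cx'])/f,(v-m['cy'])/f,1])
def atz(n,u,v,z):
    c,d=ray(n,u,v); return c+d*(z-c[2])/d[2]
def proj(n,X):
    m=r.camera_model(n);f=192/np.tan(np.radians(m['vfov']/2))
    c=np.array(m['R'])@np.array(X)+m['t']; return np.array([m['cx']+f*c[0]/c[2],m['cy']+f*c[1]/c[2]])
E
python3 - <<'E'
from h import *
crop('pics/top0.png','pics/t1.png',160,125,200,130,4)
crop('pics/scene0.png','pics/s1.png',180,90,190,180-5,4-1)
crop('pics/scene0.png','pics/s2.png',240,190,80,80,7)
crop('pics/scene0.png','pics/s3.png',190,95,60,95,6)
E
```

```text
(no output)
```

View pics/t1.png

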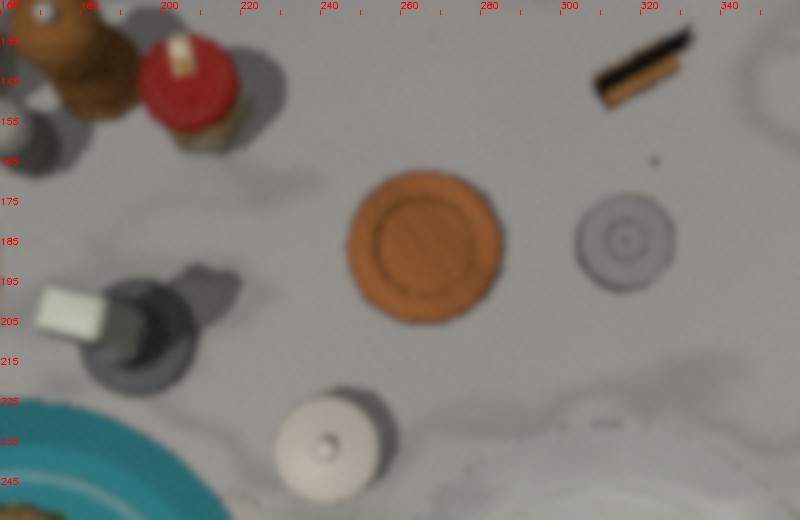

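View pics/s2.png

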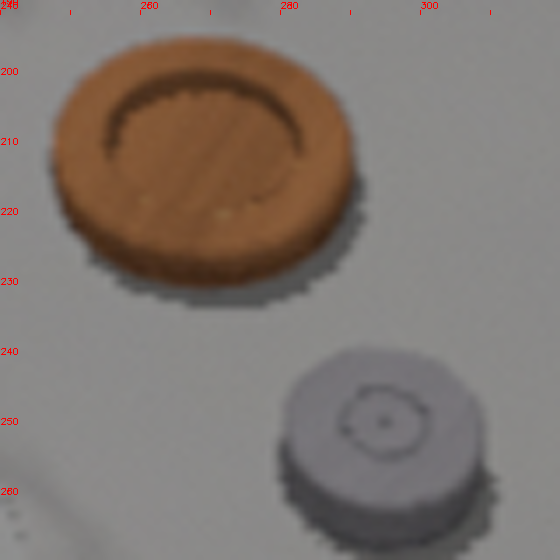

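View pics/s3.png

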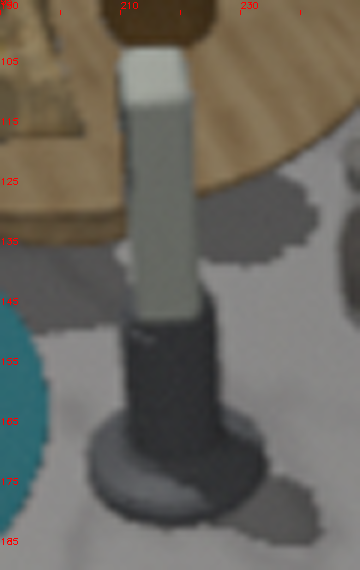

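Run:
```python
from h import *
# stand: segmentation
for n,box,z in (("top",(240,160,295,212),.022),("scene",(240,190,298,240),None)):
    im=cv2.imread(f'pics/{n}0.png'); hsv=cv2.cvtColor(im,cv2.COLOR_BGR2HSV)
    m=((hsv[...,1]>110)).astype(np.uint8); k=np.zeros_like(m);x0,y0,x1,y1=box;k[y0:y1,x0:x1]=m[y0:y1,x0:x1]
    c=max(cv2.findContours(k,0,cv2.CHAIN_APPROX_NONE)[0],key=cv2.contourArea)
    print(n,cv2.fitEllipse(c),cv2.boundingRect(c))
print("stand top cam",atz("top",265.7,186.6,.022))
print("seat top rim", atz("top",160+425/4,125+245/4,.022),"floor",atz("top",160+426/4,125+246/4,.012))
# scene: stand top face ellipse left 248,row~211; right 290
for a in ((247.2,211),(289.5,211)): print("scene stand edge",atz("scene",*a,.022))
print("disc top",atz("top",160+626/4,125+240/4,.024),"sc",atz("scene",240+385/7,190+422/7,.024))
print("disc circle c", atz("top",160+625/4,125+242/4,.012))
q=np.array([atz("top",*p,.184) for p in((171.7,196.2),(187,198.8),(185,210.5),(169,206.2))])
print("therm top",q,q.mean(0)); 
for i in range(4): d=q[(i+1)%4]-q[i];print(np.hypot(*d[:2]),np.degrees(np.arctan2(d[1],d[0])))
q=np.array([atz("scene",190+a/6,95+b/6,.184) for a,b in((122,52),(180,48),(191,95),(122,104))]);print(q,q.mean(0))
for i in range(4): d=q[(i+1)%4]-q[i];print(np.hypot(*d[:2]),np.degrees(np.arctan2(d[1],d[0])))
print("foot",atz("top",160+138/4,125+338/4,.006), "sc", atz("scene",190+178/6,95+468/6,.012))
print("pot",atz("top",242,236,.05),"honey",atz("top",207,145.5,.086),"price",[atz("top",*p,.05) for p in((309,145),(332,133))],)
```

```text
top ((265.6603698730469, 186.35023498535156), (36.12742614746094, 36.878448486328125), 82.04777526855469) (247, 168, 38, 37)
scene ((268.5781555175781, 212.8644561767578), (34.33220291137695, 41.911766052246094), 93.6677017211914) (248, 196, 42, 35)
stand top cam [0.6263 0.1241 0.022 ]
seat top rim [0.6271 0.1228 0.022 ] floor [0.6278 0.1222 0.012 ]
scene stand edge [0.5825 0.1369 0.022 ]
scene stand edge [0.6644 0.1027 0.022 ]
disc top [0.6268 0.0054 0.024 ] sc [0.6266 0.0053 0.024 ]
disc circle c [0.6271 0.0044 0.012 ]
therm top [[0.5916 0.3074 0.184 ]
 [0.5858 0.2775 0.184 ]
 [0.5632 0.2813 0.184 ]
 [0.5722 0.3125 0.184 ]] [0.5782 0.2947 0.184 ]
0.030470568862318966 -101.00667018563215
0.022929302394921667 170.3250900395954
0.032485559480905396 73.77362929274624
0.020013141659139408 -14.866978130644771
[[0.5711 0.3096 0.184 ]
 [0.5906 0.3043 0.184 ]
 [0.5841 0.2757 0.184 ]
 [0.5606 0.2795 0.184 ]] [0.5766 0.2923 0.184 ]
0.020213510895802835 -15.085041699949926
0.02938170986688898 -102.86606522653601
0.02379250906601238 170.8165828499024
0.03189019831571613 70.75154330511079
foot [0.5777 0.2952 0.006 ] sc [0.5737 0.2811 0.012 ]
pot [0.5124 0.1802 0.05  ] honey [0.7138 0.2525 0.086 ] price [array([0.7168, 0.0219, 0.05  ]), array([ 0.7436, -0.0321,  0.05  ])]
```

Run:
```python
from h import *
crop('pics/top0.png','pics/t2.png',240,110,272,250,3-0)
crop('pics/scene0.png','pics/s4.png',60,200,400,184,2)
a=cv2.imread('pics/t2.png')
lab=cv2.cvtColor(a,cv2.COLOR_BGR2LAB);lab[...,0]=cv2.createCLAHE(4,(6,6)).apply(lab[...,0]);cv2.imwrite('pics/t2.png',cv2.resize(cv2.cvtColor(lab,cv2.COLOR_LAB2BGR),(653,600)))
```

```text
(no output)
```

View pics/t2.png

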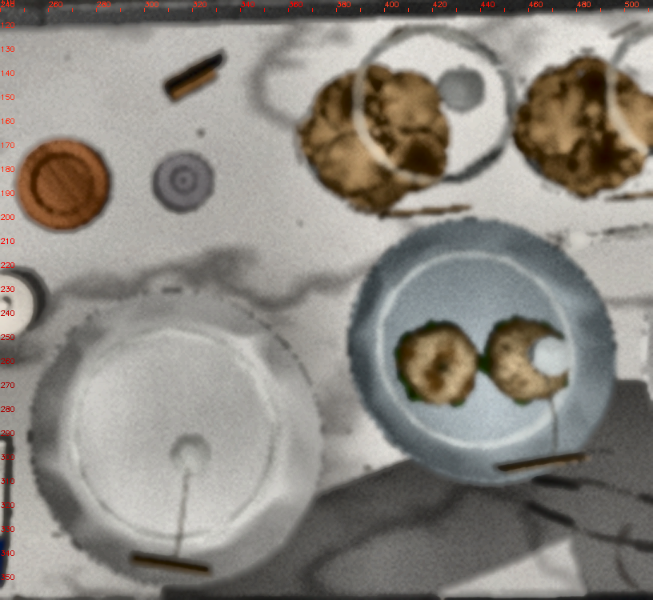

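View pics/s4.png

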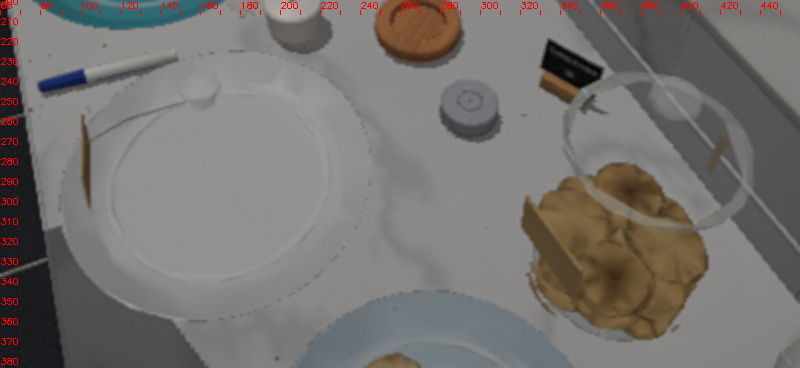

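Run:
```python
from h import *
def tri(a,b):
    c1,d1=ray("top",*a);c2,d2=ray("scene",*b)
    A=np.c_[d1,-d2];s=np.linalg.lstsq(A,c2-c1,rcond=None)[0]
    p,q=c1+s[0]*d1,c2+s[1]*d2;return (p+q)/2,np.linalg.norm(p-q)
print("ring",tri((421,153),(389,275)),"knob",tri((432,147),(398,249)))
print("knob white",tri((319,297),(160,243)))
f=192/np.tan(np.radians(26));print(f)
print("plate white c",atz("top",313,291,.01), atz("top",313,230,.02),atz("top",374,291,.02))
print("blue",atz("top",441,256,.01),atz("top",388,256,.02),"cookie",atz("top",395,165,.03),atz("top",365,165,.03))
```

```text
ring (array([ 0.6656, -0.1822,  0.1722]), np.float64(0.0005229768880272417)) knob (array([ 0.6648, -0.1801,  0.2294]), np.float64(0.0002172891111440085))
knob white (array([0.3873, 0.0257, 0.1392]), np.float64(0.0052619423055238574))
393.65833758322486
plate white c [0.3842 0.0221 0.01  ] [0.5226 0.0174 0.02  ] [ 0.3831 -0.1138  0.02  ]
blue [ 0.457  -0.2737  0.01  ] [ 0.46   -0.1503  0.02  ] cookie [ 0.6681 -0.1774  0.03  ] [ 0.67   -0.1083  0.03  ]
```

```bash
cat >> h.py <<'E'
def overlay(n,src,dst,box,s,circles,col=((0,255,0),(255,0,0),(0,255,255),(255,0,255))):
    x0,y0,w,h=box; im=cv2.resize(cv2.imread(src)[y0:y0+h,x0:x0+w],None,fx=s,fy=s,interpolation=cv2.INTER_CUBIC)
    for i,(c,rad) in enumerate(circles):
        P=[proj(n,[c[0]+rad*np.cos(a),c[1]+rad*np.sin(a),c[2]]) for a in np.linspace(0,2*np.pi,90)]
        P=((np.array(P)-[x0,y0]+.5)*s).astype(np.int32); cv2.polylines(im,[P],True,col[i%4],1)
    return im
E
python3 - <<'E'
from h import *
S=(.6268,.1233);D=(.6267,.0053)
C=[((*S,.022),.046),((*S,.022),.0294),((*D,.024),.0265),((*D,.024),.0115)]
a=overlay("top",'pics/top0.png',0,(240,160,100,55),8,C)
b=overlay("scene",'pics/scene0.png',0,(240,190,80,80),7,C)
cv2.imwrite('pics/o1.png',a);cv2.imwrite('pics/o2.png',b)
E
```

```text
(no output)
```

View pics/o1.png

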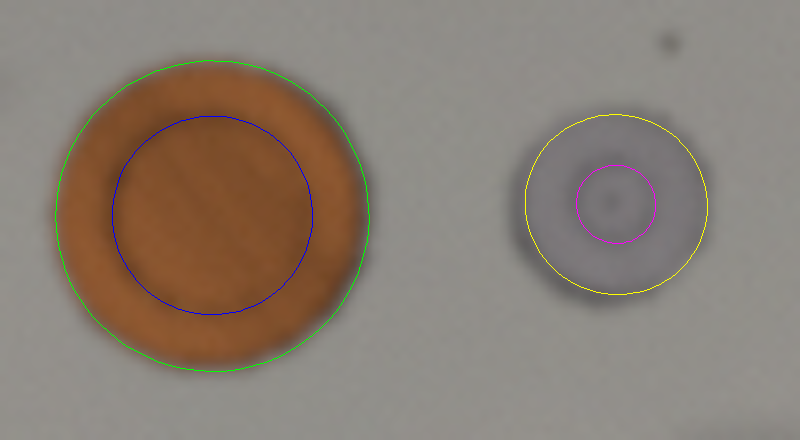

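View pics/o2.png

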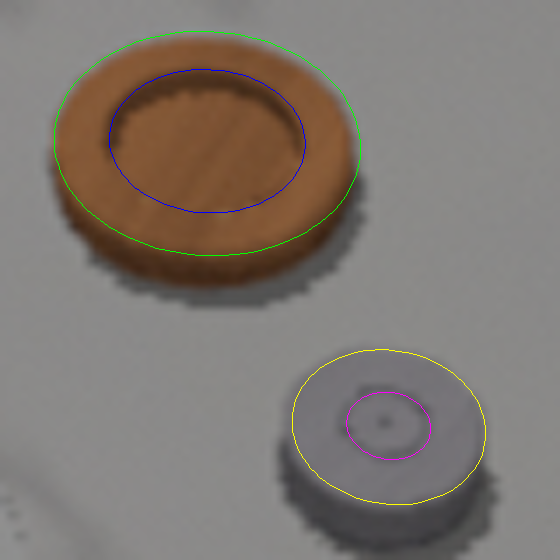

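```bash
cat >> h.py <<'E'
from scipy.spatial.transform import Rotation as Ro
def delta(x,y,z,yaw):
    s=r.state();R0=Ro.from_quat(s['tool_rot'])
    R1=Ro.from_matrix(np.array([[np.cos(yaw),np.sin(yaw),0],[np.sin(yaw),-np.cos(yaw),0],[0,0,-1]]))
    d=R0.inv().apply(np.array([x,y,z])-s['ee_pos'])/.5; w=(R0.inv()*R1).as_rotvec()/(2*np.pi)
    return d,w
def st():
    s=r.state();R0=Ro.from_quat(s['tool_rot']).as_matrix()
    print('t',s['time_s'],'p',s['ee_pos'],'yaw',np.arctan2(R0[1,0],R0[0,0]),'zax',R0[:,2],'F',s['contact_force'],'w',s['width'],'j',s['joints'])
E
python3 - <<'E'
from h import *
print(delta(.50,-.25,.27,.0),delta(.6267,.0058,.27,0.))
E
```

```text
(array([ 0.8222, -0.4413, -0.0953]), array([-0.0003,  0.    ,  0.0447])) (array([ 1.2074, -0.8627, -0.0945]), array([-0.0003,  0.    ,  0.0447]))
```

Emit:
play_rows:
  motion:
    - {"x": 0,"y": 0,"z": -0.095,"rx": 0,"ry": 0,"rz": 0.01,"hand": -1}
    - {"x": 0.1,"y": -0.055,"z": -0.095,"rx": 0,"ry": 0,"rz": 0.02,"hand": -1}
    - {"x": 0.2,"y": -0.11,"z": -0.095,"rx": 0,"ry": 0,"rz": 0.03,"hand": -1}
    - {"x": 0.3,"y": -0.165,"z": -0.095,"rx": 0,"ry": 0,"rz": 0.0447,"hand": -1}
    - {"x": 0.4,"y": -0.22,"z": -0.095,"rx": 0,"ry": 0,"rz": 0.0447,"hand": -1}
    - {"x": 0.5,"y": -0.275,"z": -0.095,"rx": 0,"ry": 0,"rz": 0.0447,"hand": -1}
    - {"x": 0.6,"y": -0.33,"z": -0.095,"rx": 0,"ry": 0,"rz": 0.0447,"hand": -1}
    - {"x": 0.7,"y": -0.385,"z": -0.095,"rx": 0,"ry": 0,"rz": 0.0447,"hand": -1}

```text
time_s: 1.1
ee_pos: [0.45, -0.2924, 0.2695]
tool_rot: [1.0, -0.0, -0.0, -0.001]
contact_force: [0.7, -0.3, 0.4]
width: 0.999
```

Run:
```python
from h import *
st();print(delta(.6267,.0058,.27,0.),delta(.6267,.0058,.12,0.))
```

```text
t 1.1 p [ 0.45   -0.2924  0.2695] yaw -0.000192144881902795 zax [-0.0006  0.0018 -1.    ] F [ 0.7251 -0.2612  0.4449] w 0.9989151794654683 j [-0.7056  0.2274  1.5807  0.001   1.3351  0.8651]
(array([ 0.3532, -0.5965, -0.0001]), array([-0.0003,  0.0001, -0.    ])) (array([ 0.3534, -0.5959,  0.2999]), array([-0.0003,  0.0001, -0.    ]))
```

Emit:
play_rows:
  motion:
    - {"x": 0.05,"y": -0.1,"z": 0,"rx": 0,"ry": 0,"rz": 0,"hand": -1}
    - {"x": 0.11,"y": -0.2,"z": 0,"rx": 0,"ry": 0,"rz": 0,"hand": -1}
    - {"x": 0.17,"y": -0.3,"z": 0,"rx": 0,"ry": 0,"rz": 0,"hand": -1}
    - {"x": 0.23,"y": -0.4,"z": 0,"rx": 0,"ry": 0,"rz": 0,"hand": -1}
    - {"x": 0.29,"y": -0.5,"z": 0,"rx": 0,"ry": 0,"rz": 0,"hand": -1}
    - {"x": 0.353,"y": -0.596,"z": 0,"rx": 0,"ry": 0,"rz": 0,"hand": -1}
    - {"x": 0.3534,"y": -0.596,"z": 0.1,"rx": 0,"ry": 0,"rz": 0,"hand": -1}
    - {"x": 0.3534,"y": -0.596,"z": 0.2,"rx": 0,"ry": 0,"rz": 0,"hand": -1}

```text
time_s: 2.1
ee_pos: [0.6273, 0.0069, 0.1689]
tool_rot: [1.0, 0.001, 0.0, -0.001]
contact_force: [-0.2, 0.2, 0.2]
width: 0.999
```

Run:
```python
from h import *
st();print(delta(.6267,.0058,.0125,0.))
```

```text
t 2.1 p [0.6273 0.0069 0.1689] yaw 0.0017699763788735195 zax [ 0.0006  0.0016 -1.    ] F [-0.2389  0.1714  0.2401] w 0.9988957195290664 j [-0.1001  0.4468  1.5106  0.0018  1.1837  1.4682]
(array([-0.0015,  0.0027,  0.3127]), array([-0.0003, -0.0001,  0.0003]))
```

Emit:
play_rows:
  motion:
    - {"x": -0.0015,"y": 0.0027,"z": 0.08,"rx": 0,"ry": 0,"rz": 0,"hand": -1}
    - {"x": -0.0015,"y": 0.0027,"z": 0.15,"rx": 0,"ry": 0,"rz": 0,"hand": -1}
    - {"x": -0.0015,"y": 0.0027,"z": 0.2,"rx": 0,"ry": 0,"rz": 0,"hand": -1}
    - {"x": -0.0015,"y": 0.0027,"z": 0.24,"rx": 0,"ry": 0,"rz": 0,"hand": -1}
    - {"x": -0.0015,"y": 0.0027,"z": 0.27,"rx": 0,"ry": 0,"rz": 0,"hand": -1}
    - {"x": -0.0015,"y": 0.0027,"z": 0.29,"rx": 0,"ry": 0,"rz": 0,"hand": -1}
    - {"x": -0.0015,"y": 0.0027,"z": 0.305,"rx": 0,"ry": 0,"rz": 0,"hand": -1}
    - {"x": -0.0015,"y": 0.0027,"z": 0.3127,"rx": 0,"ry": 0,"rz": 0,"hand": -1}

```text
time_s: 3.1
ee_pos: [0.6269, 0.0057, 0.0125]
tool_rot: [1.0, 0.001, 0.0, -0.001]
contact_force: [-0.0, 0.6, 0.6]
width: 1.001
```

Run:
```python
from h import *
st();print(delta(.6267,.0058,.0125,0.))
cv2.imwrite('pics/s5.png',r.capture('scene')[:,:,::-1])
crop('pics/s5.png','pics/s5c.png',220,130,180,150,4)
```

```text
t 3.1 p [0.6269 0.0057 0.0125] yaw 0.0017461526864154873 zax [ 0.001   0.0016 -1.    ] F [-0.0378  0.5739  0.5991] w 1.0008712725086146 j [-0.102   0.6352  1.6334  0.0022  0.8722  1.4657]
(array([-0.0004, -0.0001, -0.0001]), array([-0.0002, -0.0002,  0.0003]))
```

View pics/s5c.png

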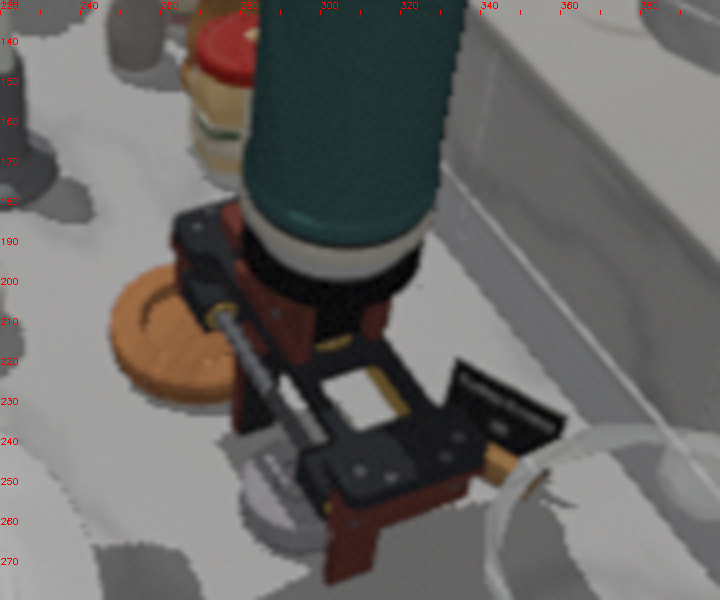

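Run:
```python
from h import *
for y in(-.052,-.044,.044,.056):
  for x in(.617,.637): print(x,y,proj('scene',[x,y,.0125]))
```

```text
0.617 -0.052 [304.2066 278.7283]
0.637 -0.052 [313.7228 275.1721]
0.617 -0.044 [302.1551 275.354 ]
0.637 -0.044 [311.6236 271.8461]
0.617 0.044 [281.2663 240.9964]
0.637 0.044 [290.2374 237.9617]
0.617 0.056 [278.6364 236.6707]
0.637 0.056 [287.5433 233.6932]
```

Emit:
play_rows:
  motion:
    - {"x": 0,"y": 0,"z": 0,"rx": 0,"ry": 0,"rz": 0,"hand": 1}
    - {"x": 0,"y": 0,"z": 0,"rx": 0,"ry": 0,"rz": 0,"hand": 1}
    - {"x": 0,"y": 0,"z": 0,"rx": 0,"ry": 0,"rz": 0,"hand": 1}
    - {"x": 0,"y": 0,"z": 0,"rx": 0,"ry": 0,"rz": 0,"hand": 1}
    - {"x": 0,"y": 0,"z": 0,"rx": 0,"ry": 0,"rz": 0,"hand": 1}
    - {"x": 0,"y": 0,"z": 0,"rx": 0,"ry": 0,"rz": 0,"hand": 1}
    - {"x": 0,"y": 0,"z": 0,"rx": 0,"ry": 0,"rz": 0,"hand": 1}
    - {"x": 0,"y": 0,"z": 0,"rx": 0,"ry": 0,"rz": 0,"hand": 1}

```text
time_s: 4.15
ee_pos: [0.6269, 0.0057, 0.0124]
tool_rot: [1.0, 0.001, 0.0, -0.001]
contact_force: [-0.9, 0.1, 4.9]
width: 0.626
```

Run:
```python
from h import *
st();print(delta(.6267,.0058,.06,0.))
print(delta(.6266,.1238,.06,0.))
```

```text
t 4.15 p [0.6269 0.0057 0.0124] yaw 0.0016658108921614849 zax [ 0.0009  0.0016 -1.    ] F [-0.9447  0.061   4.8706] w 0.6255825773180567 j [-0.102   0.6353  1.6335  0.0022  0.8721  1.4657]
(array([-0.0002, -0.0003, -0.0951]), array([-0.0003, -0.0002,  0.0003]))
(array([-0.0001, -0.2363, -0.0948]), array([-0.0003, -0.0002,  0.0003]))
```

Emit:
play_rows:
  motion:
    - {"x": 0,"y": 0,"z": -0.04,"rx": 0,"ry": 0,"rz": 0,"hand": 1}
    - {"x": 0,"y": 0,"z": -0.095,"rx": 0,"ry": 0,"rz": 0,"hand": 1}
    - {"x": 0,"y": -0.05,"z": -0.095,"rx": 0,"ry": 0,"rz": 0,"hand": 1}
    - {"x": 0,"y": -0.12,"z": -0.095,"rx": 0,"ry": 0,"rz": 0,"hand": 1}
    - {"x": 0,"y": -0.19,"z": -0.095,"rx": 0,"ry": 0,"rz": 0,"hand": 1}
    - {"x": 0,"y": -0.225,"z": -0.095,"rx": 0,"ry": 0,"rz": 0,"hand": 1}
    - {"x": 0,"y": -0.2363,"z": -0.095,"rx": 0,"ry": 0,"rz": 0,"hand": 1}
    - {"x": 0,"y": -0.2363,"z": -0.095,"rx": 0,"ry": 0,"rz": 0,"hand": 1}

```text
time_s: 5.15
ee_pos: [0.6265, 0.1233, 0.0599]
tool_rot: [1.0, 0.001, 0.0, -0.001]
contact_force: [0.8, -0.4, -1.7]
width: 0.63
```

Run:
```python
from h import *
st();print(delta(.6266,.1238,.028,0.))
for n in('scene','top'): cv2.imwrite(f'pics/{n}6.png',r.capture(n)[:,:,::-1])
p=r.state()['ee_pos'];D=p-[0,0,.0125]
S=(.6266,.1238)
C=[((*S,.022),.046),((*S,.022),.0294),((*(D+[0,0,.024]),),.0265),(tuple(D+[0,0,.024]),.0115)]
cv2.imwrite('pics/o3.png',overlay("scene",'pics/scene6.png',0,(225,170,85,75),7,C))
crop('pics/scene6.png','pics/s6c.png',225,150,90,90,6)
```

```text
t 5.15 p [0.6265 0.1233 0.0599] yaw 0.0019768752916822898 zax [ 0.0006  0.0011 -1.    ] F [ 0.815  -0.3533 -1.6801] w 0.6304158427915689 j [0.0856 0.5844 1.578  0.0013 0.9785 1.6537]
(array([ 0.0002, -0.0009,  0.0638]), array([-0.0002, -0.0001,  0.0003]))
```

View pics/o3.png

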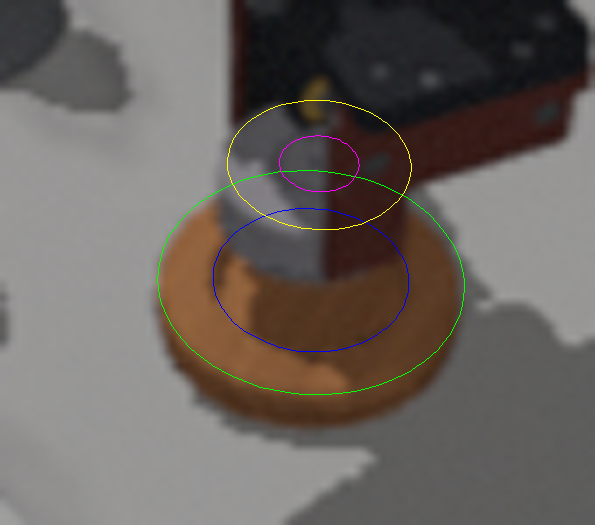

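Emit:
play_rows:
  motion:
    - {"x": 0,"y": -0.001,"z": 0.02,"rx": 0,"ry": 0,"rz": 0,"hand": 1}
    - {"x": 0,"y": -0.001,"z": 0.035,"rx": 0,"ry": 0,"rz": 0,"hand": 1}
    - {"x": 0,"y": -0.001,"z": 0.045,"rx": 0,"ry": 0,"rz": 0,"hand": 1}
    - {"x": 0,"y": -0.001,"z": 0.05,"rx": 0,"ry": 0,"rz": 0,"hand": 1}
    - {"x": 0,"y": -0.001,"z": 0.053,"rx": 0,"ry": 0,"rz": 0,"hand": 1}
    - {"x": 0,"y": -0.001,"z": 0.056,"rx": 0,"ry": 0,"rz": 0,"hand": 1}
    - {"x": 0,"y": -0.001,"z": 0.058,"rx": 0,"ry": 0,"rz": 0,"hand": 1}
    - {"x": 0,"y": -0.001,"z": 0.06,"rx": 0,"ry": 0,"rz": 0,"hand": 1}

```text
time_s: 6.25
ee_pos: [0.6269, 0.1234, 0.0302]
tool_rot: [1.0, 0.001, 0.001, -0.001]
contact_force: [-0.0, 1.0, -0.7]
width: 0.63
```

Run:
```python
from h import *
st();print(delta(.6266,.1238,.0245,0.))
```

```text
t 6.25 p [0.6269 0.1234 0.0302] yaw 0.0010595763416762697 zax [ 0.0012  0.0013 -1.    ] F [-0.0017  0.9673 -0.7072] w 0.6300986412476584 j [0.0856 0.6232 1.5957 0.0014 0.9214 1.6545]
(array([-0.0005, -0.0008,  0.0113]), array([-0.0002, -0.0002,  0.0002]))
```

Emit:
play_rows:
  motion:
    - {"x": 0,"y": 0,"z": 0.002,"rx": 0,"ry": 0,"rz": 0,"hand": 1}
    - {"x": 0,"y": 0,"z": 0.004,"rx": 0,"ry": 0,"rz": 0,"hand": 1}
    - {"x": 0,"y": 0,"z": 0.006,"rx": 0,"ry": 0,"rz": 0,"hand": 1}
    - {"x": 0,"y": 0,"z": 0.008,"rx": 0,"ry": 0,"rz": 0,"hand": 1}
    - {"x": 0,"y": 0,"z": 0.0095,"rx": 0,"ry": 0,"rz": 0,"hand": 1}
    - {"x": 0,"y": 0,"z": 0.011,"rx": 0,"ry": 0,"rz": 0,"hand": 1}
    - {"x": 0,"y": 0,"z": 0.012,"rx": 0,"ry": 0,"rz": 0,"hand": 1}
    - {"x": 0,"y": 0,"z": 0.012,"rx": 0,"ry": 0,"rz": 0,"hand": 1}

```text
time_s: 7.25
ee_pos: [0.6269, 0.1235, 0.0245]
tool_rot: [1.0, 0.001, 0.001, -0.001]
contact_force: [-0.0, 0.3, 2.9]
width: 0.628
```

Run:
```python
from h import *
st();print(delta(.6266,.1238,.0245,0.))
```

```text
t 7.25 p [0.6269 0.1235 0.0245] yaw 0.001082386835594696 zax [ 0.0014  0.0013 -1.    ] F [-0.0386  0.3446  2.9183] w 0.628122983592497 j [0.0857 0.6309 1.5988 0.0015 0.9105 1.6545]
(array([-0.0006, -0.0007, -0.0001]), array([-0.0002, -0.0002,  0.0002]))
```

Emit:
play_rows:
  motion:
    - {"x": 0,"y": 0,"z": 0,"rx": 0,"ry": 0,"rz": 0,"hand": -1}
    - {"x": 0,"y": 0,"z": 0,"rx": 0,"ry": 0,"rz": 0,"hand": -1}
    - {"x": 0,"y": 0,"z": 0,"rx": 0,"ry": 0,"rz": 0,"hand": -1}
    - {"x": 0,"y": 0,"z": -0.01,"rx": 0,"ry": 0,"rz": 0,"hand": -1}
    - {"x": 0,"y": 0,"z": -0.1,"rx": 0,"ry": 0,"rz": 0,"hand": -1}
    - {"x": 0,"y": 0,"z": -0.2,"rx": 0,"ry": 0,"rz": 0,"hand": -1}
    - {"x": 0,"y": -0.05,"z": -0.3,"rx": 0,"ry": 0,"rz": 0,"hand": -1}
    - {"x": 0,"y": -0.1,"z": -0.4,"rx": 0,"ry": 0,"rz": 0,"hand": -1}

```text
time_s: 8.25
ee_pos: [0.6264, 0.1735, 0.2266]
tool_rot: [1.0, 0.0, 0.001, -0.001]
contact_force: [0.5, 0.0, 0.5]
width: 1.001
```

Run:
```python
from h import *
st();print(delta(.577,.2935,.235,1.344))
for n in('scene','top'): cv2.imwrite(f'pics/{n}7.png',r.capture(n)[:,:,::-1])
S=(.6267,.1237)
C=[((*S,.022),.046),((*S,.022),.0294),((*S,.036),.0265),((*S,.036),.0115)]
cv2.imwrite('pics/o4.png',overlay("scene",'pics/scene7.png',0,(235,180,65,60),9,C))
crop('pics/scene7.png','pics/s7c.png',180,80,140,150,4)
```

```text
t 8.25 p [0.6264 0.1735 0.2266] yaw 0.00023580536722238456 zax [ 0.0019  0.0014 -1.    ] F [0.4864 0.026  0.5068] w 1.0007371223655288 j [0.1633 0.4261 1.3921 0.0011 1.3213 1.7336]
(array([-0.0988, -0.2401, -0.0166]), array([ 0.    , -0.0004, -0.2139]))
```

View pics/o4.png

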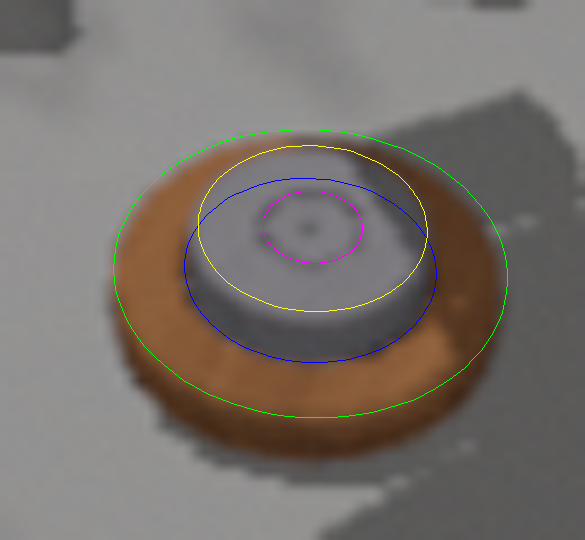

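View pics/s7c.png

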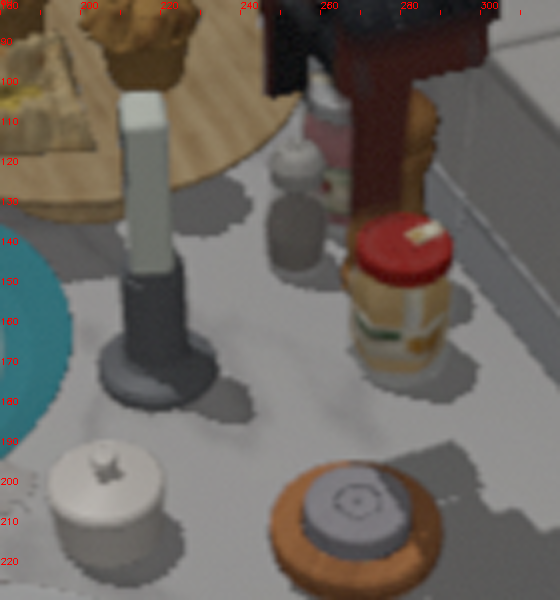

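View pics/top7.png

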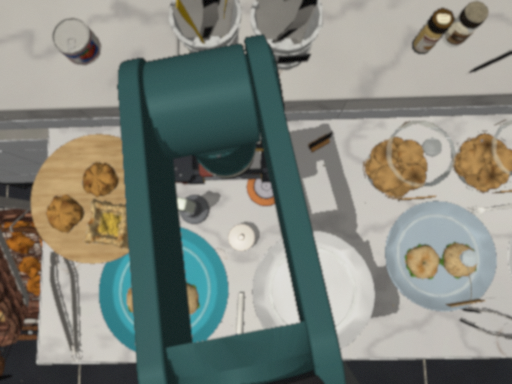

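```bash
cat >> h.py <<'E'
def box(n,im,x0,y0,s,c,yaw,hx,hy,z,col):
    P=[]
    for a,b in((1,1),(-1,1),(-1,-1),(1,-1)):
        P.append(proj(n,[c[0]+a*hx*np.cos(yaw)-b*hy*np.sin(yaw),c[1]+a*hx*np.sin(yaw)+b*hy*np.cos(yaw),z]))
    P=((np.array(P)-[x0,y0]+.5)*s).astype(np.int32);cv2.polylines(im,[P],True,col,1)
E
python3 - <<'E'
from h import *
T=(.577,.294);yw=-.23
C=[((*T,.0),.036),((*T,.078),.019),((*T,.078),.0118)]
for n,b in(("scene",(190,90,60,100)),("top",(160,185,60,45))):
    s=6 if n=="scene" else 9
    a=overlay(n,f'pics/{n}0.png',0,b,s,C)
    box(n,a,b[0],b[1],s,T,yw,.012,.017,.184,(0,0,255));box(n,a,b[0],b[1],s,T,yw,.012,.017,.084,(0,0,255))
    cv2.imwrite(f'pics/o5{n}.png',a)
E
```

```text
(no output)
```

View pics/o5scene.png

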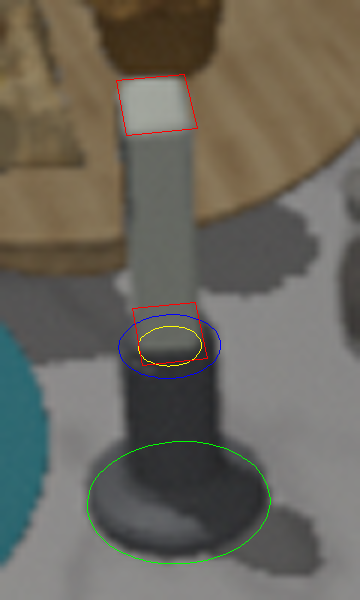

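View pics/o5top.png

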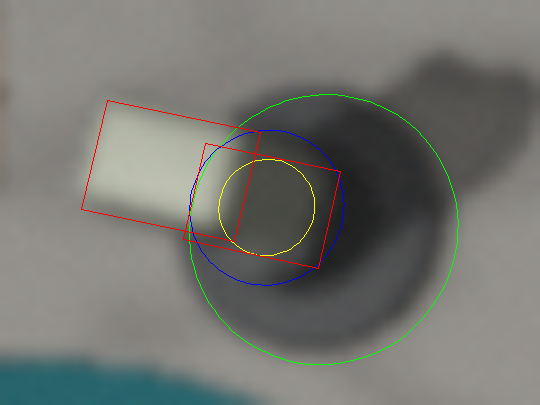

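Emit:
play_rows:
  motion:
    - {"x": 0,"y": -0.03,"z": -0.02,"rx": 0,"ry": 0,"rz": -0.029,"hand": -1}
    - {"x": -0.02,"y": -0.06,"z": -0.02,"rx": 0,"ry": 0,"rz": -0.058,"hand": -1}
    - {"x": -0.04,"y": -0.1,"z": -0.02,"rx": 0,"ry": 0,"rz": -0.087,"hand": -1}
    - {"x": -0.05,"y": -0.14,"z": -0.02,"rx": 0,"ry": 0,"rz": -0.116,"hand": -1}
    - {"x": -0.07,"y": -0.18,"z": -0.02,"rx": 0,"ry": 0,"rz": -0.145,"hand": -1}
    - {"x": -0.09,"y": -0.22,"z": -0.02,"rx": 0,"ry": 0,"rz": -0.174,"hand": -1}
    - {"x": -0.0988,"y": -0.243,"z": -0.02,"rx": 0,"ry": 0,"rz": -0.2,"hand": -1}
    - {"x": -0.0988,"y": -0.243,"z": -0.02,"rx": 0,"ry": 0,"rz": -0.2139,"hand": -1}

```text
time_s: 9.35
ee_pos: [0.5795, 0.298, 0.2409]
tool_rot: [0.78, 0.626, 0.006, 0.002]
contact_force: [-0.6, 0.2, -0.4]
width: 0.996
```

Run:
```python
from h import *
st();print(delta(.577,.2952,.126,1.344))
```

```text
t 9.35 p [0.5795 0.298  0.2409] yaw 1.3519520138338146 zax [ 0.0121  0.0041 -0.9999] F [-0.5561  0.2376 -0.4438] w 0.9963993009285474 j [ 0.3693  0.4118  1.3795 -0.0006  1.3375  0.5883]
(array([-0.008 , -0.0063,  0.2297]), array([ 0.0017, -0.0011,  0.0013]))
```

Emit:
play_rows:
  motion:
    - {"x": -0.008,"y": -0.0063,"z": 0,"rx": 0.0017,"ry": -0.0011,"rz": 0.0013,"hand": -1}
    - {"x": -0.008,"y": -0.0063,"z": 0.02,"rx": 0.0017,"ry": -0.0011,"rz": 0.0013,"hand": -1}
    - {"x": -0.008,"y": -0.0063,"z": 0.04,"rx": 0.0017,"ry": -0.0011,"rz": 0.0013,"hand": -1}
    - {"x": -0.008,"y": -0.0063,"z": 0.06,"rx": 0.0017,"ry": -0.0011,"rz": 0.0013,"hand": -1}
    - {"x": -0.008,"y": -0.0063,"z": 0.075,"rx": 0.0017,"ry": -0.0011,"rz": 0.0013,"hand": -1}
    - {"x": -0.008,"y": -0.0063,"z": 0.075,"rx": 0.0017,"ry": -0.0011,"rz": 0.0013,"hand": -1}
    - {"x": -0.008,"y": -0.0063,"z": 0.075,"rx": 0.0017,"ry": -0.0011,"rz": 0.0013,"hand": -1}
    - {"x": -0.008,"y": -0.0063,"z": 0.075,"rx": 0.0017,"ry": -0.0011,"rz": 0.0013,"hand": -1}

```text
time_s: 10.35
ee_pos: [0.5764, 0.295, 0.2038]
tool_rot: [0.783, 0.622, 0.0, 0.0]
contact_force: [0.4, -0.1, 0.4]
width: 1.0
```

Run:
```python
from h import *
st();print(delta(.577,.2952,.126,1.344))
cv2.imwrite('pics/s8.png',r.capture('scene')[:,:,::-1])
cv2.imwrite('pics/top8.png',r.capture('top')[:,:,::-1])
crop('pics/s8.png','pics/s8c.png',170,50,120,140,4)
```

```text
t 10.35 p [0.5764 0.295  0.2038] yaw 1.3437883105638901 zax [ 0.001 -0.    -1.   ] F [ 0.4258 -0.0513  0.3893] w 1.0001741480176416 j [ 0.3667  0.442   1.4246 -0.0004  1.2741  0.5938]
(array([0.0006, 0.001 , 0.1556]), array([ 0.0002, -0.    , -0.    ]))
```

View pics/s8c.png

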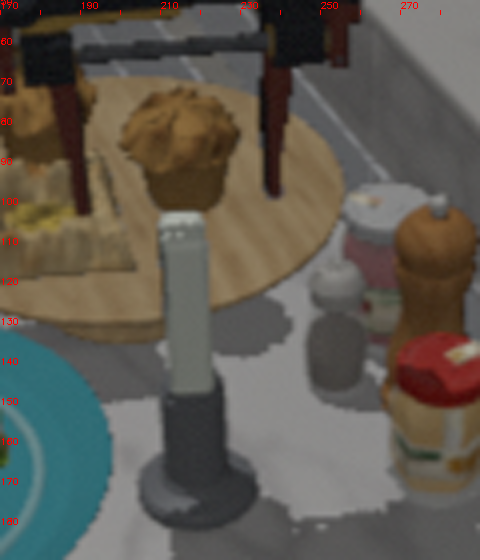

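View pics/top8.png

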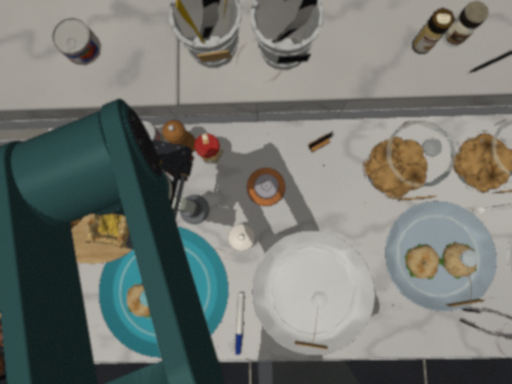

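Emit:
play_rows:
  motion:
    - {"x": 0,"y": 0,"z": 0.03,"rx": 0,"ry": 0,"rz": 0,"hand": -1}
    - {"x": 0,"y": 0,"z": 0.06,"rx": 0,"ry": 0,"rz": 0,"hand": -1}
    - {"x": 0,"y": 0.001,"z": 0.09,"rx": 0,"ry": 0,"rz": 0,"hand": -1}
    - {"x": 0,"y": 0.001,"z": 0.115,"rx": 0,"ry": 0,"rz": 0,"hand": -1}
    - {"x": 0,"y": 0.001,"z": 0.135,"rx": 0,"ry": 0,"rz": 0,"hand": -1}
    - {"x": 0,"y": 0.001,"z": 0.15,"rx": 0,"ry": 0,"rz": 0,"hand": -1}
    - {"x": 0,"y": 0.001,"z": 0.1556,"rx": 0,"ry": 0,"rz": 0,"hand": -1}
    - {"x": 0,"y": 0.001,"z": 0.1556,"rx": 0,"ry": 0,"rz": 0,"hand": -1}

```text
time_s: 11.45
ee_pos: [0.5769, 0.295, 0.126]
tool_rot: [0.783, 0.622, 0.0, 0.0]
contact_force: [0.1, 0.3, 0.6]
width: 1.001
```

Emit:
play_rows:
  motion:
    - {"x": 0,"y": 0,"z": 0,"rx": 0,"ry": 0,"rz": 0,"hand": 1}
    - {"x": 0,"y": 0,"z": 0,"rx": 0,"ry": 0,"rz": 0,"hand": 1}
    - {"x": 0,"y": 0,"z": 0,"rx": 0,"ry": 0,"rz": 0,"hand": 1}
    - {"x": 0,"y": 0,"z": 0,"rx": 0,"ry": 0,"rz": 0,"hand": 1}
    - {"x": 0,"y": 0,"z": 0,"rx": 0,"ry": 0,"rz": 0,"hand": 1}
    - {"x": 0,"y": 0,"z": 0,"rx": 0,"ry": 0,"rz": 0,"hand": 1}
    - {"x": 0,"y": 0,"z": 0,"rx": 0,"ry": 0,"rz": 0,"hand": 1}
    - {"x": 0,"y": 0,"z": 0,"rx": 0,"ry": 0,"rz": 0,"hand": 1}

```text
time_s: 12.45
ee_pos: [0.577, 0.295, 0.126]
tool_rot: [0.783, 0.622, 0.001, 0.0]
contact_force: [0.0, -0.8, -0.2]
width: 0.274
```

Run:
```python
from h import *
st();print(r.state()['ft_torque'])
```

```text
t 12.45 p [0.577 0.295 0.126] yaw 1.343832637633173 zax [ 0.0013  0.0001 -1.    ] F [ 0.0383 -0.8432 -0.202 ] w 0.2741353825795795 j [ 0.3663  0.5181  1.5038 -0.0004  1.1184  0.5934]
[-0.0119 -0.1325  0.0465]
```

Emit:
play_rows:
  motion:
    - {"x": 0,"y": 0,"z": -0.02,"rx": 0,"ry": 0,"rz": 0,"hand": 1}
    - {"x": 0,"y": 0,"z": -0.05,"rx": 0,"ry": 0,"rz": 0,"hand": 1}
    - {"x": 0,"y": 0,"z": -0.08,"rx": 0,"ry": 0,"rz": 0,"hand": 1}
    - {"x": 0,"y": 0,"z": -0.11,"rx": 0,"ry": 0,"rz": 0,"hand": 1}
    - {"x": 0,"y": 0,"z": -0.14,"rx": 0,"ry": 0,"rz": 0,"hand": 1}
    - {"x": 0,"y": 0,"z": -0.17,"rx": 0,"ry": 0,"rz": 0,"hand": 1}
    - {"x": 0,"y": 0,"z": -0.19,"rx": 0,"ry": 0,"rz": 0,"hand": 1}
    - {"x": 0,"y": 0,"z": -0.19,"rx": 0,"ry": 0,"rz": 0,"hand": 1}

```text
time_s: 13.45
ee_pos: [0.5774, 0.2951, 0.222]
tool_rot: [0.783, 0.622, 0.001, 0.001]
contact_force: [-0.6, -0.1, -2.0]
width: 0.268
```

Run:
```python
from h import *
st()
cv2.imwrite('pics/s9.png',r.capture('scene')[:,:,::-1])
crop('pics/s9.png','pics/s9c.png',170,40,120,150,4)
print(delta(.6267,.1237,.2,1.344))
```

```text
t 13.45 p [0.5774 0.2951 0.222 ] yaw 1.3438070644262878 zax [ 0.0028  0.0007 -1.    ] F [-0.5922 -0.0664 -2.0176] w 0.2677893106499278 j [ 0.3663  0.4272  1.402  -0.0004  1.3095  0.5934]
(array([-0.3114,  0.1739,  0.0425]), array([ 0.0002, -0.0001, -0.    ]))
```

View pics/s9c.png

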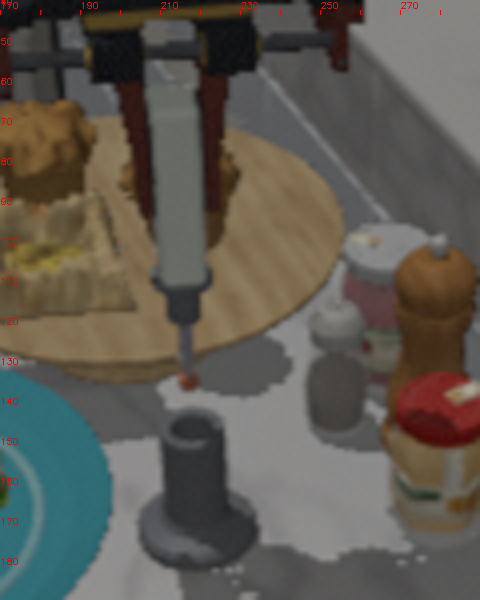

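Emit:
play_rows:
  motion:
    - {"x": -0.04,"y": 0.022,"z": 0,"rx": 0,"ry": 0,"rz": 0,"hand": 1}
    - {"x": -0.1,"y": 0.056,"z": 0,"rx": 0,"ry": 0,"rz": 0,"hand": 1}
    - {"x": -0.16,"y": 0.09,"z": 0,"rx": 0,"ry": 0,"rz": 0,"hand": 1}
    - {"x": -0.22,"y": 0.124,"z": 0,"rx": 0,"ry": 0,"rz": 0,"hand": 1}
    - {"x": -0.27,"y": 0.152,"z": 0.02,"rx": 0,"ry": 0,"rz": 0,"hand": 1}
    - {"x": -0.3,"y": 0.168,"z": 0.05,"rx": 0,"ry": 0,"rz": 0,"hand": 1}
    - {"x": -0.3114,"y": 0.1739,"z": 0.08,"rx": 0.0002,"ry": 0,"rz": 0,"hand": 1}
    - {"x": -0.3114,"y": 0.1739,"z": 0.08,"rx": 0.0002,"ry": 0,"rz": 0,"hand": 1}

```text
time_s: 14.5
ee_pos: [0.6252, 0.1235, 0.179]
tool_rot: [0.783, 0.622, -0.001, -0.001]
contact_force: [0.1, 0.3, -1.6]
width: 0.269
```

Run:
```python
from h import *
st();print(delta(.6267,.1237,.165,1.344))
cv2.imwrite('pics/s10.png',r.capture('scene')[:,:,::-1])
cv2.imwrite('pics/t10.png',r.capture('top')[:,:,::-1])
crop('pics/s10.png','pics/s10c.png',235,140,70,90,6)
p=r.state()['ee_pos'];print('tip pred',proj('scene',p-[0,0,.116]),'ring',proj('scene',(.6267,.1237,.036)))
```

```text
t 14.5 p [0.6252 0.1235 0.179 ] yaw 1.3433480756271805 zax [-0.0039  0.0004 -1.    ] F [ 0.0681  0.2562 -1.6129] w 0.2692678511150359 j [0.0863 0.4526 1.4726 0.0008 1.2202 0.3134]
(array([0.0011, 0.003 , 0.028 ]), array([-0.0006,  0.0001, -0.0001]))
tip pred [269.5094 194.6929] ring [269.2612 204.7146]
```

View pics/s10c.png

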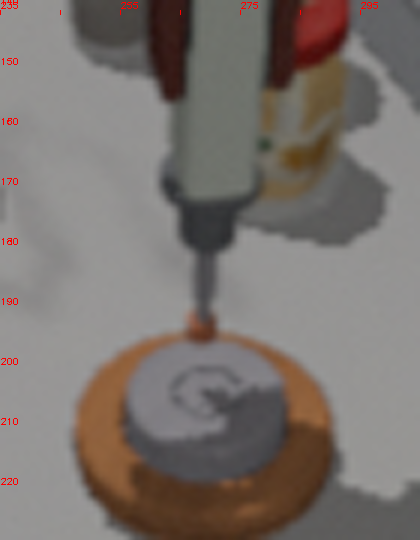

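View pics/t10.png

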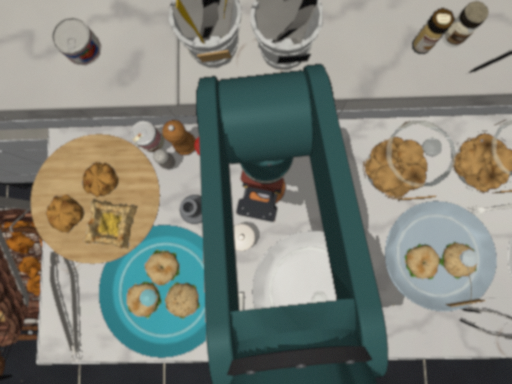

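Emit:
play_rows:
  motion:
    - {"x": 0.0005,"y": 0.004,"z": 0.005,"rx": -0.0006,"ry": 0,"rz": 0,"hand": 1}
    - {"x": 0.0005,"y": 0.004,"z": 0.012,"rx": -0.0006,"ry": 0,"rz": 0,"hand": 1}
    - {"x": 0.0005,"y": 0.004,"z": 0.02,"rx": -0.0006,"ry": 0,"rz": 0,"hand": 1}
    - {"x": 0.0005,"y": 0.004,"z": 0.028,"rx": -0.0006,"ry": 0,"rz": 0,"hand": 1}
    - {"x": 0.0005,"y": 0.004,"z": 0.034,"rx": -0.0006,"ry": 0,"rz": 0,"hand": 1}
    - {"x": 0.0005,"y": 0.004,"z": 0.04,"rx": -0.0006,"ry": 0,"rz": 0,"hand": 1}
    - {"x": 0.0005,"y": 0.004,"z": 0.04,"rx": -0.0006,"ry": 0,"rz": 0,"hand": 1}
    - {"x": 0.0005,"y": 0.004,"z": 0.04,"rx": -0.0006,"ry": 0,"rz": 0,"hand": 1}

```text
time_s: 15.6
ee_pos: [0.6284, 0.1242, 0.161]
tool_rot: [0.782, 0.623, 0.001, 0.001]
contact_force: [-0.8, -0.2, -1.3]
width: 0.27
```

Run:
```python
from h import *
st();print(delta(.6272,.1233,.147,1.344))
F=[];
cv2.imwrite('pics/s11.png',r.capture('scene')[:,:,::-1])
crop('pics/s11.png','pics/s11c.png',240,150,60,70,8)
p=r.state()['ee_pos'];print('tip pred',proj('scene',p-[0,0,.116]))
for i in range(3): r.capture('top');F.append(r.state()['contact_force'])
print(np.array(F))
```

```text
t 15.6 p [0.6284 0.1242 0.161 ] yaw 1.3444487053138505 zax [ 0.0033 -0.0001 -1.    ] F [-0.8106 -0.1938 -1.2749] w 0.27040649545026735 j [ 0.0876  0.4711  1.49   -0.0004  1.1772  0.3141]
(array([-0.0024, -0.0021,  0.0279]), array([ 0.0005, -0.0001,  0.0001]))
tip pred [270.107  201.2784]
[[ 0.2445 -0.6272 -1.5358]
 [ 0.387  -0.108  -0.8881]
 [ 0.0392 -0.59   -1.7149]]
```

View pics/s11c.png

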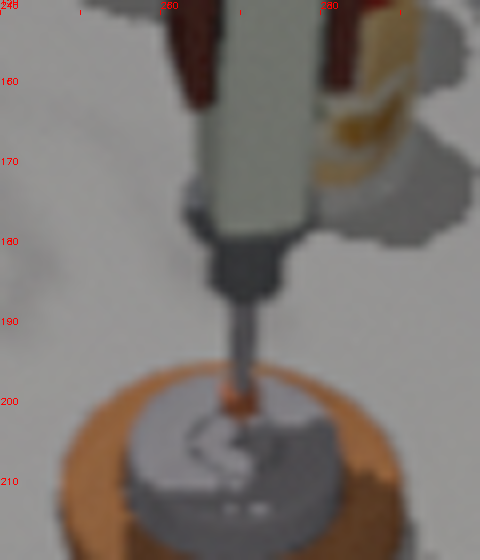

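Emit:
play_rows:
  motion:
    - {"x": -0.001,"y": -0.0024,"z": 0.004,"rx": 0.0004,"ry": 0,"rz": 0,"hand": 1}
    - {"x": -0.001,"y": -0.0024,"z": 0.009,"rx": 0.0004,"ry": 0,"rz": 0,"hand": 1}
    - {"x": -0.001,"y": -0.0024,"z": 0.014,"rx": 0.0004,"ry": 0,"rz": 0,"hand": 1}
    - {"x": -0.001,"y": -0.0024,"z": 0.018,"rx": 0.0004,"ry": 0,"rz": 0,"hand": 1}
    - {"x": -0.001,"y": -0.0024,"z": 0.022,"rx": 0.0004,"ry": 0,"rz": 0,"hand": 1}
    - {"x": -0.001,"y": -0.0024,"z": 0.025,"rx": 0.0004,"ry": 0,"rz": 0,"hand": 1}
    - {"x": -0.001,"y": -0.0024,"z": 0.028,"rx": 0.0004,"ry": 0,"rz": 0,"hand": 1}
    - {"x": -0.001,"y": -0.0024,"z": 0.028,"rx": 0.0004,"ry": 0,"rz": 0,"hand": 1}

```text
time_s: 16.8
ee_pos: [0.6271, 0.124, 0.1471]
tool_rot: [0.782, 0.623, 0.0, 0.0]
contact_force: [-0.9, -0.8, 1.4]
width: 0.27
```

Run:
```python
from h import *
st()
F=[];
cv2.imwrite('pics/s12.png',r.capture('scene')[:,:,::-1])
crop('pics/s12.png','pics/s12c.png',240,150,60,70,8)
for i in range(8): r.capture('top');F.append(r.state()['contact_force'])
print(np.array(F),np.mean(F,0));st()
p=r.state()['ee_pos'];print('pred collar',proj('scene',p-[0,0,.048]),'tip',proj('scene',p-[0,0,p[2]-.036]))
```

```text
t 16.8 p [0.6271 0.124  0.1471] yaw 1.3444404619809678 zax [ 0.0007  0.0005 -1.    ] F [-0.8623 -0.7647  1.4323] w 0.2700837654841992 j [0.087  0.4846 1.505  0.0005 1.1512 0.3132]
[[-1.4502 -0.1824  1.369 ]
 [-1.3146  0.0136  2.0972]
 [-1.5909 -0.7495  2.1047]
 [-1.2121 -0.8933  1.7954]
 [-1.5158 -0.6158  2.03  ]
 [-0.8572 -0.43    1.6135]
 [-1.0276 -0.4775  2.4772]
 [-1.2327 -1.0854  1.5141]] [-1.2751 -0.5526  1.8752]
t 17.25 p [0.6271 0.1241 0.147 ] yaw 1.3444594815777275 zax [ 0.0008  0.0005 -1.    ] F [-1.2327 -1.0854  1.5141] w 0.271666137600225 j [0.0871 0.4847 1.505  0.0005 1.1511 0.3132]
pred collar [270.6115 182.5181] tip [269.3603 204.5415]
```

View pics/s12c.png

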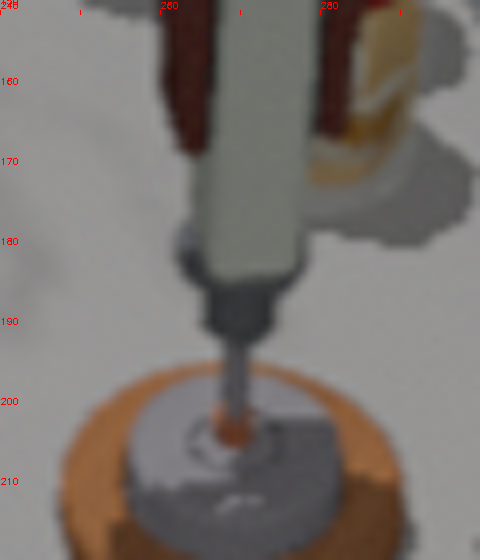

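Run:
```python
from h import *
print(r.job_done());st()
```

```text
the job is handed in; nothing more can be done
None
the job is handed in; nothing more can be done
```

The cold disc is in the stand's seat and released. The gripper is still holding the thermometer upright with its tip pressed inside the engraved ring. I handed the job in at about 17 s, and it reports no verdict.

**Disc:** it went into the seat with about 3 N of contact at the bottom. After release, the picture matched the outline of a fully home disc, with its top 36 mm above the table.

**Thermometer:** I drew it 96 mm straight up out of the holder. It stands upright to within about 0.001 rad, and the last picture shows the tip within about a pixel of the ring's centre.

**Tip travel:** the two estimates differ a little. Height gives about 5 mm pushed in, and the force change of about 3.2 N gives about 6 mm. Both are well short of the 10 mm stop.

**Checks that were weaker:** a small sideways force of about 1.3 N was left at the end. I did not measure the butter pot, price holder or honey jar again. None of them looked moved where the later pictures showed them, and nothing I saw suggested contact.

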